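Turn the tube-cradle plate to its key and press it home

TASK

The round black cradle plate, which holds the tube handles during assembly, has been set on its aluminium base the wrong way round and stands up on the base's spring balls. With the fingertips only, push the plate round by its white cradles, either way, until its notch stands over the locating pin of the base, then press the plate down at its middle until it snaps home, level and flush on the base, and come away. Do not grip, lift or force the plate, and leave everything else as it stands.

Things in the scene. Friction and masses are not known exactly. Their poses are not given: they have to be found in the camera images.
- cradle_base: Fixed aluminium socket, 108 mm round, on a dark round pedestal; 100 mm tall in all; four small screws stand out of its side to 60 mm radius, 65 mm up. Origin: centre of its underside on the worktop; z up along the axis about which the plate turns; +x points to the locating pin (yellow line on its rim there). Its flat top face is the seat.
- locating_pin (a point): On the axis of the steel locating pin (9 mm thick, cone-nosed, 12.7 mm tall), at the level of the base's top face, 45.5 mm from the base's axis. The plate covers the inner half of it.
- cradle_plate: Loose black disc, 92 mm round, 8 mm thick, 0.26 kg, spigot below in the base. Origin: centre of its underside; z up; +x to its notch (yellow line). Two white cradles on top at y +33 and -33 mm: each 44 mm along x, 10 mm along y, 17 mm above the disc; 56 mm clear between. Underside 113 mm over the worktop when up on the balls, 100 when home. Turns lightly and stays where left.
- plate_notch (a point): At the rim notch of the plate (14 mm wide at the mouth, 9 mm deep), 45.5 mm from its axis, at the level of its underside; it must come over locating_pin (about 2 mm play either side, the cone helps a little more). With the notch there, about 6 to 12 N at the middle of the plate snaps it 13 mm down past four spring balls, which then hold it; elsewhere the pin blocks it.
- half_shell_1: green moulded half housing, open side up, 27 x 74 x 13 mm, lying beyond the base. Stays put; origin: centre of its underside.
- half_shell_2: second green moulded half housing, 27 x 74 x 13 mm, lying beyond the base. Stays put; origin: centre of its underside.
- cleaner_bottle: small clear bottle with white cap, 42 mm round, 90 mm tall, standing to the left of the base. Stays put; origin: centre of its underside.
- tube_01: white-and-green tube handle, 34 mm round, 178 mm long, lying near the front edge. Stays put; origin: centre of its underside.
Things that resemble listed ones, but are neither listed nor needed, are in the scene too. Of the things like the cradle_plate, leave any that is green; of the rest the smaller one is meant.

How it is judged:
On the way:
1. the notch stands over the locating pin while the plate is still up (horizontal distance between plate_notch and locating_pin below 0.005 m and z of cradle_plate in the frame of cradle_base above 0.106 m), for 0.05 s.
At the end, for the whole second after the job is handed in: The plate lies home on the base at rest: underside within 1.5 mm of the base's top face, level within 0.03 rad, centred within 2 mm, its notch within 4 mm of the locating pin (z of cradle_plate in the frame of cradle_base between 0.0985 and 0.1015 m and angle between cradle_plate's own z axis and vertical below 0.03 rad and horizontal distance between plate_notch and locating_pin below 0.004 m and horizontal distance between cradle_plate and cradle_base below 0.002 m and linear speed of cradle_plate below 0.01 m/s); the robot touches nothing.
It fails at once if the plate is lifted more than 8 mm above where it rests on the balls (z of cradle_plate in the frame of cradle_base above 0.1215 m).
It fails at once if the plate is gripped hard or forced (more than 45 N from the fingers) (contact force between the fingers and cradle_plate above 45 N).
It fails at once if a bystander is moved more than 20 mm (distance of any of half_shell_1, half_shell_2, cleaner_bottle, tube_01 from where it was at the start of the episode above 0.02 m).
It also fails if it takes over 53 s, if anything falls off the work surface, if the arm or the gripper's body presses on something with over 40 N, if the wrist force passes 120 N, or if a joint passes its speed limit or range.

ROBOT

A 6-joint arm with a two-finger parallel gripper is mounted at the origin on a cart in front of the work surface, level with it; the furniture and walls round the work are solid. World frame = base frame: x ahead of the robot, y to its left, z up, the work surface at z = 0. Lengths are in m, angles in rad, forces in N, time in s.
With the tool pointing down it reaches from about 0.35 to 0.975 m from the base axis. Payload 4.9 kg.
Tool frame: the origin (TCP) lies between the finger pads; the fingertips stand 25 mm ahead of it and the grasp point (between the pads) lies 6 mm ahead of it; z points along the fingers, y is the line along which they close (so a half turn about z gives the same grasp; the last joint's range is limited). The gripper opens to 85 mm and grips with 20 to 120 N. Pads are 22 mm wide; open, the fingers measure 114 mm over their backs; the gripper's body (76 mm by 85 mm) begins 54 mm behind the grasp point. The pads swing forward as they close: fully open they stand 13 mm farther back than shut.
Start: joints at [-1.386, 0.053, 1.613, -0, 1.476, -0.119], TCP at [0.187, -0.596, 0.256] pointing down, gripper open.
Joint ranges: [-3.01, 3.01], [-1.01, 2.22], [0.06, 2.58], [-1.02, 4.17], [0.09, 2.62], [-3.14, 3.14]. Speed limits (rad/s): [2.57, 2.57, 3.14, 3.14, 3.14, 3.14].

INTERFACE

Orientations are given as a unit quaternion [w, x, y, z].
In Python, from plant import manip gives the robot as it stands.
- The arm moves only by the shell command python3 -m inch 'ROWS'. ROWS is JSON, a list of rows, each a list of 3 entries, a list of its own where there are three numbers: the shift along the tool's x, y, z in m, then the turn, a rotation vector about the tool's x, y, z in rad, then the opening, from 0 (shut) to 1 (fully open). A call has 1 to 8 rows; each row shifts and turns the commanded pose from where the row before left it, along the tool's axes as they then stand; what a row does not reach is not made up. A row lasts 1/10 s, in which the tool goes at most 50 mm and 8.59 degrees, less where a joint would pass 70% of its speed; a pose out of reach is approached as far as the arm can. A call with a gripper value outside its range is refused whole. The fingers move at their own pace and stop on an object; the grip force is fixed at half the most. Time passes only in rows, so rows that do not move let the fingers close. It gives the time, the measured TCP pose, the force, the opening and the grip force at its end, in the units of the state.
- manip.state(): the state, without advancing time (a new reading comes with each control period).
- manip.grab_frame(name): name is "scene" or "top" or "wrist"; returns (picture, depth): 480x640x3 uint8, red, green, blue; 480x640 float32, m along the optical axis (not along the pixel's ray), 0 where there is no reading.
- manip.camera_params(name): a dict with "camera_matrix" (3x3 intrinsics, pixels), "rvec" (rotation vector, rad) and "tvec" (3), from world to camera coordinates, as OpenCV has them. Camera axes: x right, y down, z forward; pixel columns grow to the right and rows downward; lengths in m; the calibration is good to about 2 mm. A picture is of the moment at which its call begins: read the wrist's pose just before it. camera_params takes no time and is no camera call; for the wrist camera it gives the pose at the moment of the call.
- manip.job_done(): hands the job in; it is judged then, once.
Trained networks look in the newest picture that a camera, given by its name, has taken for a name from the list of things; names that differ only in an ending like _2 or _b are one class to them, and where a whole thing is asked for, a point or a joint stands for the part that bears it (a point fixed in the world has none). Each returns a list of dicts, best first, with "score" (0 to 1); they miss things now and then, are a little off and sometimes report something else, mostly with a low value. They report only what shows in the picture. A call takes as long as a camera call. They do not tell look-alikes from the thing itself.
- manip.look_for(camera, label): "point" ([x, y, z] in m, in world coordinates, good to about 4 mm: the middle of the surface that is visible of it).
The state is a dict: "time": time; "joint_pos": joint angles; "joint_vel": joint speeds; "joint_efforts": joint torques, N m; "tool_pos": TCP position; "tool_rot": TCP orientation; "contact_force": force on the tool from outside, world axes, zero at the start; "ft_torque": the same for the moment, N m; "gripper_width": opening from 0.0 (shut) to 1.0 (fully open); "grasp_force": force on a finger pad.
Only numpy, scipy, OpenCV 4.12 (cv2) and the standard library are available. Lean on these libraries where they do the work, as an engineer would, in place of code of your own. Each camera call takes 0.05 s, during which the arm holds its last target. There are 200 camera calls.

## Working session

There is one attempt and no reset: what is moved stays moved. The work goes in short steps, Python scripts to look and compute and a shell command to move; the robot and the scene stay as the last step left them, time stands still between calls to the robot, and variables do not carry over. Pictures are saved under pics/ and viewed, at most 13 in all, crops included, and the job is handed in when it is done.

```bash
mkdir -p pics
cat > h.py <<'E'
import numpy as np,cv2
from plant import manip
from scipy.spatial.transform import Rotation as R
def cam(n):
    p=manip.camera_params(n);return np.array(p["camera_matrix"]),R.from_rotvec(np.ravel(p["rvec"])).as_matrix(),np.ravel(p["tvec"])
def unproj(c,u,v,d):
    K,r,t=c;return r.T@(np.linalg.inv(K)@np.array([u,v,1])*d-t)
def proj(c,P):
    K,r,t=c;q=K@(r@np.array(P)+t);return q[:2]/q[2]
def at_z(c,u,v,z):
    K,r,t=c;ray=r.T@np.linalg.inv(K)@np.array([u,v,1]);o=-r.T@t;return o+ray*(z-o[2])/ray[2]
def save(n,im):cv2.imwrite("pics/"+n,im[:,:,::-1])
E
python3 - <<'E'
from h import *
for n in("scene","top"):
    c=cam(n);im,d=manip.grab_frame(n);save(n+"0.png",im);np.save(n+"d.npy",d)
    print(n,-c[1].T@c[2])
    for l in("cradle_plate","cradle_base","plate_notch","locating_pin","cleaner_bottle","half_shell_1","tube_01"):
        try:
            for o in manip.look_for(n,l)[:4]:print(l,round(o["score"],2),np.round(o["point"],3),proj(c,o["point"]).round())
        except Exception as e:print(l,e)
s=manip.state();print(s)
E
```

```text
scene [1.31767961 0.30812366 1.02300805]
cradle_plate 0.98 [ 0.654 -0.211  0.121] [307. 257.]
cradle_plate 0.76 [ 0.724 -0.45   0.076] [210. 246.]
cradle_plate 0.6 [ 0.545 -0.486  0.057] [248. 206.]
cradle_base 0.85 [ 0.68  -0.185  0.069] [311. 285.]
plate_notch 0.87 [ 0.543 -0.484  0.059] [249. 205.]
plate_notch 0.76 [ 0.725 -0.444  0.075] [212. 248.]
plate_notch 0.7 [ 0.654 -0.212  0.123] [307. 256.]
locating_pin 0.95 [ 0.685 -0.184  0.071] [310. 286.]
locating_pin 0.6 [0.755 0.006 0.004] [364. 366.]
locating_pin 0.48 [ 0.374 -0.11   0.03 ] [404. 231.]
cleaner_bottle 0.62 [ 0.717 -0.056  0.058] [349. 325.]
half_shell_1 0.58 [ 0.763 -0.116  0.006] [314. 340.]
half_shell_1 0.56 [0.754 0.007 0.005] [364. 366.]
tube_01 0.67 [ 0.374 -0.115  0.033] [403. 230.]
top [ 0.41451041 -0.23546367  0.97575738]
cradle_plate 0.88 [ 0.539 -0.479  0.051] [443. 262.]
cradle_plate 0.73 [ 0.649 -0.209  0.121] [309. 203.]
cradle_plate 0.44 [ 0.769 -0.112  0.006] [268. 166.]
cradle_base 0.73 [ 0.609 -0.21   0.107] [311. 225.]
plate_notch 0.87 [ 0.649 -0.212  0.12 ] [311. 204.]
plate_notch 0.64 [ 0.538 -0.
[... 348 characters left out ...]
 'joint_pos': array([-1.38598787e+00,  5.26806508e-02,  1.61285128e+00,  8.09316153e-06,
        1.47598555e+00, -1.18980918e-01]), 'joint_vel': array([ 0.00010468, -0.00042696,  0.00085366,  0.00027116,  0.00036379,
        0.00036951]), 'joint_efforts': array([ 4.72193315e-04, -3.93634307e+01, -3.70441926e+01, -2.21393498e-04,
        3.88203480e-04,  2.35255698e-06]), 'tool_pos': array([ 0.18697599, -0.59638142,  0.25634472]), 'tool_rot': array([3.74327953e-05, 9.88486222e-01, 1.51310898e-01, 5.26310384e-06]), 'contact_force': array([-0.37350022, -0.21809743,  0.28451631]), 'ft_torque': array([-0.00537129, -0.08283949,  0.00113996]), 'grasp_force': 0.0, 'gripper_width': 1.002067593218196}
```

View pics/top0.png

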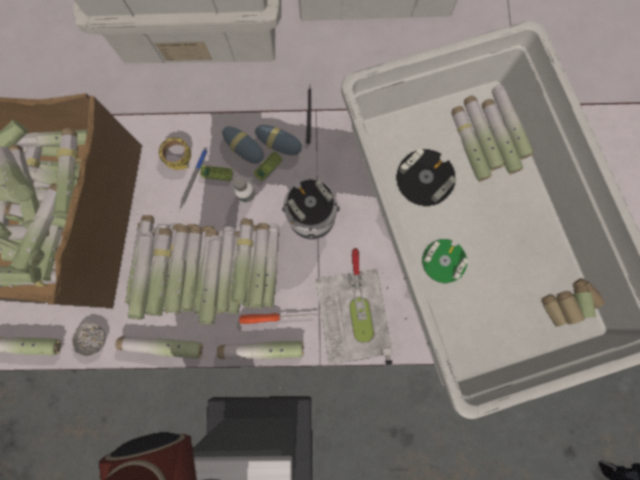

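Run:
```python
import cv2
im=cv2.imread("pics/top0.png");cv2.imwrite("pics/topc.png",cv2.resize(im[150:270,230:390],None,fx=5,fy=5,interpolation=cv2.INTER_CUBIC))
```

```text
(no output)
```

View pics/topc.png

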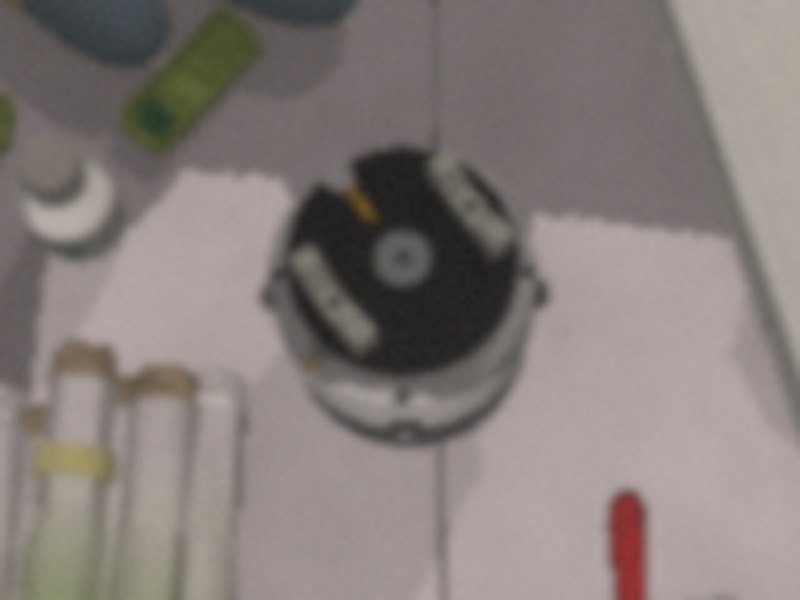

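The top view shows three candidates. The black plate on the base is at px (311,203). A larger black plate lies in the tray at (426,177), and a green one at (445,262). The plate on the base is meant (the smaller black one, up on its base). The crop shows its notch at crop (345,185), pointing up-left, and the base's yellow line at crop (308,362), down-left. That makes the turn roughly +90°.

Run:
```python
from h import *
c=cam("top");f=lambda u,v,z:at_z(c,230+u/5,150+v/5,z)
P=f(402,258,.121);print("plate c",P)
d=np.load("topd.npy");print(unproj(c,310,209,d[209,310]), "disc depth pt")
for p in((345,183),(355,195),(372,216)):
    q=f(*p,.121)-P;print("notch ang",np.degrees(np.arctan2(q[1],q[0])),np.hypot(*q[:2]))
q=f(308,362,.1)-P;print("pin ang",np.degrees(np.arctan2(q[1],q[0])),np.hypot(*q[:2]))
for a in((303,250),(375,345),(437,160),(507,248)):
    q=f(*a,.138);print(q)
s=manip.state();print(R.from_quat(s["tool_rot"],scalar_first=True).as_matrix().round(3))
w=cam("wrist");print("wrist cam pos",-w[1].T@w[2]-s["tool_pos"],w[1].round(2))
```

```text
plate c [ 0.65218465 -0.21058877  0.121     ]
[ 0.63665778 -0.20969411  0.12325539] disc depth pt
notch ang 35.45627363717604 0.038154250909082366
notch ang 34.95430253368708 0.031807003203909855
notch ang 33.78922869078785 0.020857272533677883
pin ang 133.23264158858467 0.05293812311374281
[ 0.65140235 -0.1730274   0.138     ]
[ 0.61334273 -0.20037047  0.138     ]
[ 0.68646414 -0.22512071  0.138     ]
[ 0.65062674 -0.25147453  0.138     ]
[[ 0.954  0.299  0.   ]
 [ 0.299 -0.954 -0.   ]
 [-0.     0.    -1.   ]]
wrist cam pos [0.0801643  0.02559255 0.11773355] [[ 0.3  -0.95  0.  ]
 [-0.9  -0.28  0.33]
 [-0.31 -0.1  -0.95]]
```

```bash
python3 -m inch '[[[0.0235,0.0361,0],[0,0,0],0.25],[[0.0235,0.0361,0],[0,0,0],0.25],[[0.0235,0.0361,0],[0,0,0],0.25],[[0.0235,0.0361,0],[0,0,0],0.25],[[0.0235,0.0361,0],[0,0,0],0.25],[[0.0235,0.0361,0],[0,0,0],0.25],[[0.0235,0.0361,0],[0,0,0],0.25],[[0.0235,0.0361,0],[0,0,0],0.25]]'; python3 -m inch '[[[0.0235,0.0361,0],[0,0,0],0.25],[[0.0235,0.0361,0],[0,0,0],0.25],[[0.0235,0.0361,0],[0,0,0],0.25],[[0.0235,0.0361,0],[0,0,0],0.25],[[0.0235,0.0361,0],[0,0,0],0.25],[[0.0235,0.0361,0],[0,0,0],0.25],[[0,0,0],[0,0,-0.14],0.25],[[0,0,0],[0,0,-0.14],0.25]]';  python3 -m inch '[[[0,0,0],[0,0,-0.03],0.25],[[0,0,0],[0,0,0],0.25]]'
python3 - <<'E'
from h import *
s=manip.state();c=cam("wrist");im,d=manip.grab_frame("wrist");save("w1.png",im);np.save("w1d.npy",d)
for k in("tool_pos","tool_rot","joint_pos","gripper_width"):print(k,np.round(s[k],4))
print(R.from_quat(s["tool_rot"],scalar_first=True).as_matrix().round(3))
for l in("cradle_plate","plate_notch","locating_pin"):
    for o in manip.look_for("wrist",l)[:2]:print(l,round(o["score"],2),np.round(o["point"],4),proj(c,o["point"]).round())
np.savez("w1c.npz",*c)
E
```

```text
time: 1.6
tool_pos: [0.454, -0.8164, 0.2562]
tool_rot: [0.0, 0.988, 0.151, 0.0]
contact_force: [0.2, -1.3, 0.5]
gripper_width: 0.247
grasp_force: 0.0
time: 2.4
tool_pos: [0.5712, -0.8629, 0.2296]
tool_rot: [0.044, 0.956, 0.291, 0.012]
contact_force: [-0.4, -0.7, -0.3]
gripper_width: 0.254
grasp_force: 0.0
time: 2.6
tool_pos: [0.5702, -0.8636, 0.2307]
tool_rot: [0.045, 0.953, 0.301, 0.012]
contact_force: [-0.2, -0.3, -0.2]
gripper_width: 0.251
grasp_force: 0.0
tool_pos [ 0.5702 -0.8636  0.2307]
tool_rot [0.0449 0.9526 0.3008 0.0119]
joint_pos [-1.0602  1.2063  0.0559  0.0052  1.7867 -0.0998]
gripper_width 0.2512
[[ 0.819  0.572  0.05 ]
 [ 0.574 -0.815 -0.078]
 [-0.004  0.093 -0.996]]
```

View pics/w1.png

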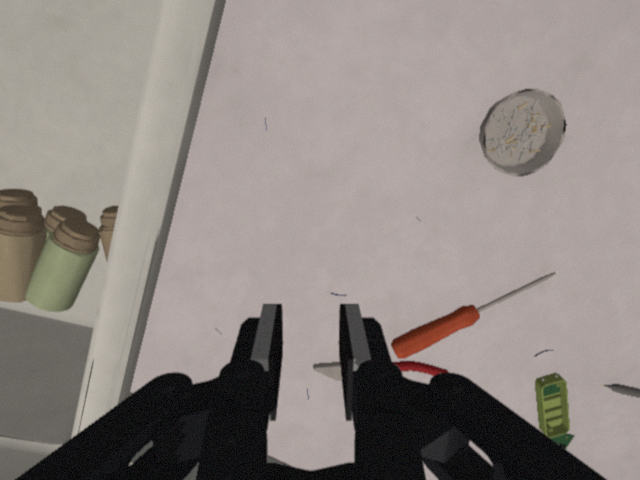

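The picture doesn't show the plate: I got the sign of the y offset wrong and the arm ran out toward its reach limit, though nothing was touched. From now on a script will work out the moves in tool axes.

```bash
cat >> h.py <<'E'
def go(x,y,z,yaw):
    s=manip.state();r=R.from_quat(s["tool_rot"],scalar_first=True);p=np.array(s["tool_pos"])
    a=np.radians(yaw);g=R.from_matrix(np.array([[np.cos(a),np.sin(a),0],[np.sin(a),-np.cos(a),0],[0,0,-1]]))
    D=np.array([x,y,z])-p
    print("pos",p.round(4),"yaw",np.degrees(np.arctan2(*r.as_matrix()[[1,0],0])).round(2),"F",s["contact_force"].round(1),"w",round(s["gripper_width"],3),"t",s["time"])
    print("shift",r.inv().apply(D).round(4),"turn first",(r.inv()*g).as_rotvec().round(4),"shift after turn",g.inv().apply(D).round(4))
E
python3 -c "
from h import *
go(.652,-.2106,.25,35)"
```

```text
pos [ 0.5702 -0.8636  0.231 ] yaw 35.08 F [ 0.1 -0.2 -0.8] w 0.245 t 2.8
shift [ 0.4422 -0.4833 -0.0662] turn first [0.0932 0.0043 0.0016] shift after turn [ 0.4416 -0.488  -0.019 ]
```

```bash
python3 -m inch '[[[0.0295,-0.0322,-0.0044],[0,0,0],0.25],[[0.0295,-0.0322,-0.0044],[0,0,0],0.25],[[0,0,0],[0.093,0.004,0],0.25],[[0.0294,-0.0325,-0.001],[0,0,0],0.25],[[0.0294,-0.0325,-0.001],[0,0,0],0.25],[[0.0294,-0.0325,-0.001],[0,0,0],0.25],[[0.0294,-0.0325,-0.001],[0,0,0],0.25],[[0,0,0],[0,0,0],0.25]]'
python3 -c "
from h import *
go(.652,-.2106,.25,35)"
```

```text
time: 3.6
tool_pos: [0.604, -0.6153, 0.2373]
tool_rot: [-0.002, 0.953, 0.304, -0.0]
contact_force: [-0.0, 0.0, -1.0]
gripper_width: 0.252
grasp_force: 0.0
pos [ 0.604  -0.6153  0.2373] yaw 35.42 F [-0.  0. -1.] w 0.252 t 3.6
shift [ 0.2737 -0.3021 -0.0111] turn first [-0.0045 -0.001   0.0074] shift after turn [ 0.2714 -0.304  -0.0127]
```

```bash
python3 -m inch '[[[0.0342,-0.0364,-0.0015],[0,0,0],0.25],[[0.0342,-0.0364,-0.0015],[0,0,0],0.25],[[0.0342,-0.0364,-0.0015],[0,0,0],0.25],[[0.0342,-0.0364,-0.0015],[0,0,0],0.25],[[0.0342,-0.0364,-0.0015],[0,0,0],0.25],[[0.0342,-0.0364,-0.0015],[0,0,0],0.25],[[0.0342,-0.0364,-0.0015],[0,0,0],0.25],[[0.0342,-0.0364,-0.0015],[0,0,0],0.25]]'; python3 -m inch '[[[0,-0.01,0],[-0.0045,-0.001,0.007],0.25],[[0,0,0],[0,0,0],0.25]]'
python3 - <<'E'
from h import *
go(.652,-.2106,.25,35)
c=cam("wrist");im,d=manip.grab_frame("wrist");save("w2.png",im);np.save("w2d.npy",d)
for l in("cradle_plate","plate_notch","locating_pin"):
    for o in manip.look_for("wrist",l)[:2]:print(l,round(o["score"],2),np.round(o["point"],4),proj(c,o["point"]).round())
np.savez("w2c.npz",*c)
E
```

```text
time: 4.4
tool_pos: [0.6585, -0.2249, 0.2508]
tool_rot: [0.001, 0.954, 0.301, 0.0]
contact_force: [0.7, 0.1, -0.5]
gripper_width: 0.25
grasp_force: 0.0
time: 4.6
tool_pos: [0.6526, -0.2168, 0.2507]
tool_rot: [0.003, 0.954, 0.3, 0.0]
contact_force: [-0.9, -0.9, 0.5]
gripper_width: 0.251
grasp_force: 0.0
pos [ 0.6526 -0.2168  0.2507] yaw 34.87 F [-0.9 -0.9  0.5] w 0.251 t 4.6
shift [ 0.003  -0.0054  0.0007] turn first [ 0.0058  0.0013 -0.0023] shift after turn [ 0.003  -0.0054  0.0007]
cradle_plate 0.63 [ 0.7061 -0.4532  0.0734] [595. 324.]
cradle_plate 0.58 [ 0.6554 -0.2092  0.119 ] [302. 223.]
plate_notch 0.88 [ 0.7058 -0.4535  0.0752] [597. 326.]
plate_notch 0.7 [ 0.6548 -0.2083  0.1149] [300. 221.]
locating_pin 0.95 [ 0.688  -0.1815  0.1039] [295. 149.]
```

View pics/w2.png

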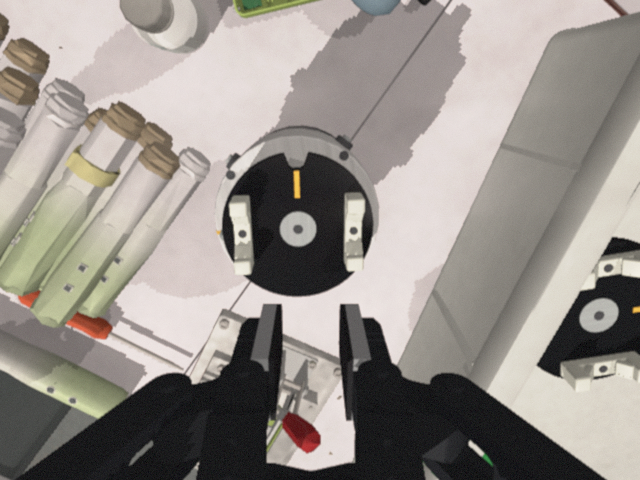

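The wrist view shows the plate centred at (298,229), its notch and line at (297,165–185), the cradles at (241,235) and (354,232), and the base's yellow mark at (218,232) on the rim.

Run:
```python
from h import *
f=np.load("w2c.npz");c=[f[k] for k in f.files];d=np.load("w2d.npy")
print("z disc",[unproj(c,u,v,float(np.median(d[v-1:v+2,u-1:u+2])))[2].round(4) for u,v in((270,229),(325,229),(298,265))],"cradle top",unproj(c,354,215,float(d[215,354])).round(4))
P=at_z(c,298,229,.121);print(P)
q=at_z(c,297,185,.121)-P;print("notch",np.degrees(np.arctan2(q[1],q[0])))
q=at_z(c,218,232,.1)-P;print("pin",np.degrees(np.arctan2(q[1],q[0])),np.hypot(*q[:2]))
for p in((250,197),(252,255),(346,195),(346,262)):
    q=R.from_euler("z",-35,degrees=True).apply(at_z(c,*p,.138)-P);print(q.round(4))
go(P[0],P[1],.19,35)
```

```text
z disc [np.float64(0.1208), np.float64(0.1202), np.float64(0.1211)] cradle top [ 0.6799 -0.2287  0.1319]
[ 0.65158834 -0.2089493   0.121     ]
notch 35.54941519344948
pin 134.28444868069258 0.05385555346631102
[0.0242 0.0257 0.017 ]
[-0.0101  0.0262  0.017 ]
[ 0.0251 -0.027   0.017 ]
[-0.0147 -0.028   0.017 ]
pos [ 0.6523 -0.2199  0.2499] yaw 34.63 F [-0.2 -0.4  0.2] w 0.254 t 4.8
shift [ 0.0057 -0.0097  0.0599] turn first [ 0.005   0.0017 -0.0064] shift after turn [ 0.0057 -0.0094  0.0599]
```

```bash
python3 -m inch '[[[0.0057,-0.0095,0.02],[0.005,0.002,-0.009],0.25],[[0,0,0.02],[0,0,0],0.25],[[0,0,0.02],[0,0,0],0.25],[[0,0,0],[0,0,0],0.25],[[0,0,0],[0,0,0],0.25]]'
python3 - <<'E'
from h import *
go(.6516,-.209,.15,35.5)
c=cam("wrist");im,d=manip.grab_frame("wrist");save("w3.png",im)
E
```

```text
time: 5.3
tool_pos: [0.6511, -0.2071, 0.1883]
tool_rot: [-0.001, 0.953, 0.303, -0.001]
contact_force: [1.1, -0.5, 1.3]
gripper_width: 0.25
grasp_force: 0.0
pos [ 0.6511 -0.2071  0.1883] yaw 35.24 F [ 1.1 -0.5  1.3] w 0.25 t 5.3
shift [-0.0007  0.002   0.0383] turn first [-0.0027  0.0007 -0.0045] shift after turn [-0.0007  0.0019  0.0383]
```

View pics/w3.png

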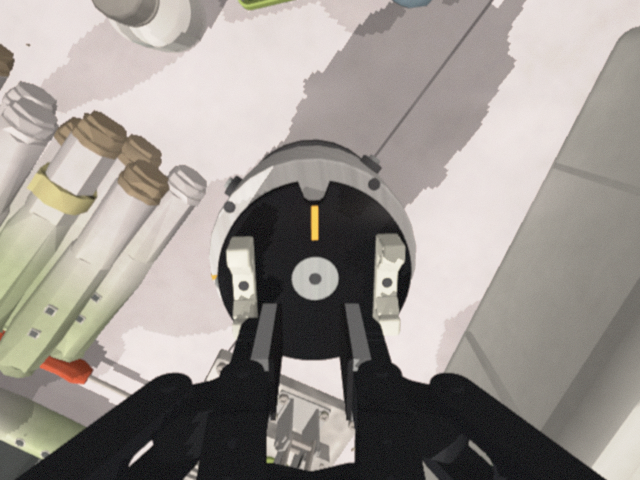

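The fingers (px 258–370 at the tips) sit centred on the channel between the cradles (256–376), with the plate's centre at (315,279). Descending.

```bash
python3 -m inch '[[[0,0.001,0.014],[0,0,-0.0045],0.25],[[0,0,0.012],[0,0,0],0.25],[[0,0,0.009],[0,0,0],0.25],[[0,0,0],[0,0,0],0.25]]'
python3 -c "
from h import *
go(.6516,-.209,.151,35.5)"
```

```text
time: 5.75
tool_pos: [0.6511, -0.2072, 0.152]
tool_rot: [-0.002, 0.952, 0.305, -0.001]
contact_force: [-1.0, -0.7, -0.3]
gripper_width: 0.251
grasp_force: 0.0
pos [ 0.6511 -0.2072  0.152 ] yaw 35.53 F [-1.  -0.7 -0.3] w 0.251 t 5.75
shift [-0.0006  0.0018  0.001 ] turn first [-0.0041  0.0017  0.0006] shift after turn [-0.0006  0.0018  0.001 ]
```

```bash
python3 -m inch '[[[0,0,0],[0,0,-0.1],0.25],[[0,0,0],[0,0,-0.1],0.25],[[0,0,0],[0,0,-0.1],0.25],[[0,0,0],[0,0,-0.1],0.25],[[0,0,0],[0,0,-0.1],0.25],[[0,0,0],[0,0,-0.1],0.25],[[0,0,0],[0,0,0],0.25]]'
python3 - <<'E'
from h import *
go(.6516,-.209,.151,134)
c=cam("wrist");im,d=manip.grab_frame("wrist");save("w4.png",im)
E
```

```text
time: 6.45
tool_pos: [0.6525, -0.2078, 0.1551]
tool_rot: [-0.0, 0.82, 0.573, 0.0]
contact_force: [-0.2, -0.1, 0.3]
gripper_width: 0.246
grasp_force: 0.0
pos [ 0.6525 -0.2078  0.1551] yaw 69.91 F [-0.2 -0.1  0.3] w 0.246 t 6.45
shift [-0.0014 -0.0004  0.0041] turn first [ 7.0000e-04 -3.0000e-04 -1.1187e+00] shift after turn [-0.0002 -0.0015  0.0041]
```

View pics/w4.png

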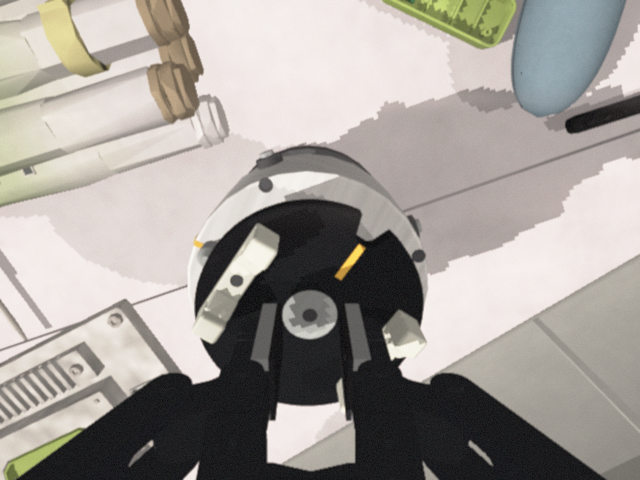

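The notch line is at (352,262), about 34° right of up, so the plate hasn't turned. The fingers' diagonal (about 55 mm) just fits inside the 56 mm channel. I'll raise, turn so the fingers lie along the channel, and open wider so the finger corners push the cradles as a couple.

```bash
python3 -m inch '[[[0,0,-0.03],[0,0,0],0.25],[[0,0,0],[0,0,0.14],0.365],[[0,0,0],[0,0,0.14],0.365],[[0,0,0],[0,0,0.14],0.365],[[0,0,0],[0,0,0.14],0.365],[[0,0,0],[0,0,0.14],0.365],[[0,0,0],[0,0,0.14],0.365],[[0,0,0],[0,0,0.14],0.365]]'; python3 -m inch '[[[0,0,0],[0,0,0.14],0.365],[[0,0,0],[0,0,0.14],0.365],[[0,0,0],[0,0,0.14],0.365],[[0,0,0],[0,0,0.14],0.365],[[0,0,0],[0,0,0.14],0.365],[[0,0,0],[0,0,0.06],0.365],[[0,0,0],[0,0,0],0.365]]'
python3 - <<'E'
from h import *
go(.6516,-.209,.149,-30)
c=cam("wrist");im,d=manip.grab_frame("wrist");save("w5.png",im)
E
```

```text
time: 7.3
tool_pos: [0.6524, -0.2078, 0.185]
tool_rot: [-0.0, 0.993, 0.116, 0.0]
contact_force: [-0.5, -0.0, 0.7]
gripper_width: 0.367
grasp_force: 0.0
time: 8.0
tool_pos: [0.6524, -0.2078, 0.185]
tool_rot: [-0.0, 0.966, -0.258, 0.0]
contact_force: [-0.2, -0.5, 0.3]
gripper_width: 0.367
grasp_force: 0.0
pos [ 0.6524 -0.2078  0.185 ] yaw -29.87 F [-0.2 -0.5  0.3] w 0.367 t 8.0
shift [-0.0001  0.0014  0.036 ] turn first [-0.0006 -0.      0.0023] shift after turn [-0.0001  0.0014  0.036 ]
```

View pics/w5.png

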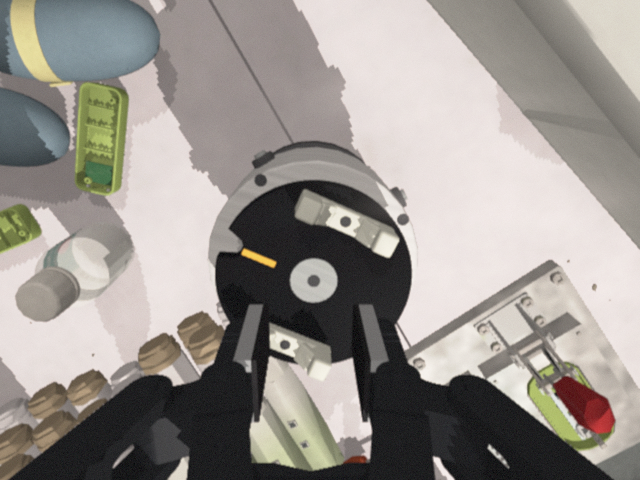

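The notch line is at (258,258) and the plate is still at about 35°. The fingers lie roughly along the channel, clear of both cradles at (345,222) and (295,350). Descending and turning.

```bash
python3 -m inch '[[[0,0.0014,0.015],[0,0,0],0.365],[[0,0,0.012],[0,0,0],0.365],[[0,0,0.009],[0,0,0],0.365],[[0,0,0],[0,0,0],0.365]]';  python3 -m inch '[[[0,0,0],[0,0,-0.1],0.365],[[0,0,0],[0,0,-0.1],0.365],[[0,0,0],[0,0,-0.1],0.365],[[0,0,0],[0,0,-0.1],0.365],[[0,0,0],[0,0,-0.1],0.365],[[0,0,0],[0,0,-0.1],0.365],[[0,0,0],[0,0,0],0.365]]'
python3 - <<'E'
from h import *
go(.6516,-.209,.149,85)
c=cam("wrist");im,d=manip.grab_frame("wrist");save("w6.png",im);print(c[1],c[2])
def ang():
    h=cv2.cvtColor(im,cv2.COLOR_RGB2HSV);m=cv2.inRange(h,(12,130,140),(35,255,255))
    n,l,st,ce=cv2.connectedComponentsWithStats(m)
    for i in range(1,n):
        if st[i,4]>8:
            for z in(.121,.1):
                q=at_z(c,*ce[i],z)[:2]-[.6516,-.209]
                print(z,ce[i].round(),st[i,4],np.degrees(np.arctan2(q[1],q[0])).round(1),np.hypot(*q).round(4))
ang()
E
```

```text
time: 8.45
tool_pos: [0.6503, -0.2084, 0.1457]
tool_rot: [-0.001, 0.966, -0.257, -0.002]
contact_force: [-0.3, 0.1, -0.6]
gripper_width: 0.365
grasp_force: 0.0
time: 9.15
tool_pos: [0.6518, -0.209, 0.149]
tool_rot: [-0.0, 0.999, 0.04, 0.0]
contact_force: [-0.8, 0.4, 0.7]
gripper_width: 0.36
grasp_force: 0.0
pos [ 0.6518 -0.209   0.149 ] yaw 4.59 F [-0.8  0.4  0.7] w 0.36 t 9.15
shift [-0.0002 -0.0001 -0.    ] turn first [-1.0000e-04 -6.0000e-04 -1.4034e+00] shift after turn [ 0.     -0.0002 -0.    ]
[[ 7.97930953e-02 -9.96811211e-01  6.87353599e-04]
 [-9.42222881e-01 -7.51982939e-02  3.26437220e-01]
 [-3.25344593e-01 -2.66950765e-02 -9.45218635e-01]] [-0.26020553  0.59071432  0.4860435 ]
0.121 [270. 265.] 328 37.7 0.0276
0.1 [270. 265.] 328 54.9 0.0224
```

```bash
cat >> h.py <<'E'
def ang(name):
    c=cam("wrist");im,d=manip.grab_frame("wrist");save(name,im)
    m=cv2.inRange(cv2.cvtColor(im,cv2.COLOR_RGB2HSV),(12,130,140),(35,255,255))
    n,l,st,ce=cv2.connectedComponentsWithStats(m)
    for i in range(1,n):
        if st[i,4]>8:
            o=[]
            for z in(.121,.1):
                q=at_z(c,*ce[i],z)[:2]-[.6516,-.209]
                o+=[z,np.degrees(np.arctan2(q[1],q[0])).round(1),np.hypot(*q).round(4)]
            if o[2]<.07:print(ce[i].round(),st[i,4],*o)
E
python3 -m inch '[[[0,0,0],[0,0,-0.1],0.365],[[0,0,0],[0,0,-0.1],0.365],[[0,0,0],[0,0,-0.1],0.365],[[0,0,0],[0,0,-0.1],0.365],[[0,0,0],[0,0,-0.1],0.365],[[0,0,0],[0,0,-0.1],0.365],[[0,0,0],[0,0,-0.1],0.365],[[0,0,0],[0,0,0],0.365]]'
python3 - <<'E'
from h import *
go(.6516,-.209,.149,85);ang("w7.png")
E
```

```text
time: 10.0
tool_pos: [0.6517, -0.209, 0.149]
tool_rot: [-0.0, 0.925, 0.379, 0.0]
contact_force: [-1.2, 0.3, 0.7]
gripper_width: 0.365
grasp_force: 0.0
pos [ 0.6517 -0.209   0.149 ] yaw 44.59 F [-1.2  0.3  0.7] w 0.365 t 10.0
shift [-0.0001 -0.0001 -0.    ] turn first [ 1.000e-04 -7.000e-04 -7.052e-01] shift after turn [ 0.     -0.0001 -0.    ]
[320. 253.] 329 0.121 38.3 0.028 0.1 34.3 0.02
[187. 295.] 23 0.121 121.6 0.0481 0.1 134.4 0.0535
```

View pics/w7.png

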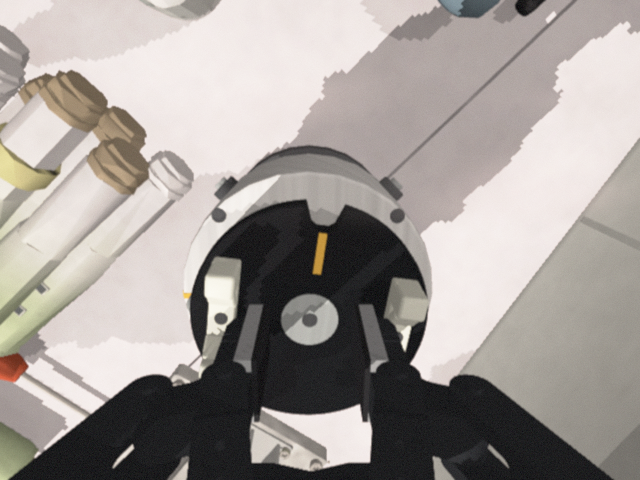

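The tips (px 245–380) still sit inside the cradles' inner faces (240–388): they are thinner than I assumed, so the span is about 50 mm. I'll go back along the channel and open further.

```bash
python3 -m inch '[[[0,0,-0.03],[0,0,0],0.365],[[0,0,0],[0,0,0.14],0.54],[[0,0,0],[0,0,0.14],0.54],[[0,0,0],[0,0,0.14],0.54],[[0,0,0],[0,0,0.14],0.54],[[0,0,0],[0,0,0.14],0.54],[[0,0,0],[0,0,0.14],0.54],[[0,0,0],[0,0,0.14],0.54]]'; python3 -m inch '[[[0,0,0],[0,0,0.14],0.54],[[0,0,0],[0,0,0.14],0.54],[[0,0,0],[0,0,0.14],0.54],[[0,0,0],[0,0,0.14],0.54],[[0,0,0.012],[0,0,0],0.54],[[0,0,0.012],[0,0,0],0.54],[[0,0,0.008],[0,0,0],0.54],[[0,0,0],[0,0,0],0.54]]'
python3 -m inch '[[[0,0,0],[0,0,-0.1],0.54],[[0,0,0],[0,0,-0.1],0.54],[[0,0,0],[0,0,-0.1],0.54],[[0,0,0],[0,0,-0.1],0.54],[[0,0,0],[0,0,-0.1],0.54],[[0,0,0],[0,0,-0.1],0.54],[[0,0,0],[0,0,-0.1],0.54],[[0,0,0],[0,0,0],0.54]]'
python3 - <<'E'
from h import *
go(.6516,-.209,.147,85);ang("w8.png")
E
```

```text
time: 10.85
tool_pos: [0.6517, -0.209, 0.1789]
tool_rot: [-0.0, 0.995, -0.104, 0.0]
contact_force: [-0.3, 0.5, 0.8]
gripper_width: 0.54
grasp_force: 0.0
time: 11.65
tool_pos: [0.6503, -0.2084, 0.1439]
tool_rot: [-0.0, 0.929, -0.371, -0.002]
contact_force: [0.4, -0.7, -0.4]
gripper_width: 0.54
grasp_force: 0.0
time: 12.45
tool_pos: [0.6517, -0.2091, 0.147]
tool_rot: [-0.0, 1.0, -0.03, 0.0]
contact_force: [0.5, 0.2, -0.8]
gripper_width: 0.542
grasp_force: 0.0
pos [ 0.6517 -0.2091  0.147 ] yaw -3.41 F [ 0.5  0.2 -0.8] w 0.542 t 12.45
shift [-0.0001 -0.0001 -0.    ] turn first [-2.0000e-04 -6.0000e-04 -1.5431e+00] shift after turn [ 0.0001 -0.0001 -0.    ]
[251. 282.] 361 0.121 48.9 0.0278 0.1 70.6 0.0262
```

It moves now. Continuing the turn.

```bash
python3 -m inch '[[[0,0,0],[0,0,-0.1],0.54],[[0,0,0],[0,0,-0.1],0.54],[[0,0,0],[0,0,-0.1],0.54],[[0,0,0],[0,0,-0.1],0.54],[[0,0,0],[0,0,-0.1],0.54],[[0,0,0],[0,0,-0.1],0.54],[[0,0,0],[0,0,-0.1],0.54]]'
python3 -m inch '[[[0,0,0],[0,0,-0.1],0.54],[[0,0,0],[0,0,-0.1],0.54],[[0,0,0],[0,0,-0.1],0.54],[[0,0,0],[0,0,-0.1],0.54],[[0,0,0],[0,0,-0.1],0.54],[[0,0,0],[0,0,-0.1],0.54],[[0,0,0],[0,0,0],0.54]]'
python3 - <<'E'
from h import *
go(.6516,-.209,.147,85);ang("w9.png")
E
```

```text
time: 13.2
tool_pos: [0.6517, -0.2091, 0.1469]
tool_rot: [-0.0, 0.949, 0.316, 0.0]
contact_force: [0.8, 0.6, -0.4]
gripper_width: 0.543
grasp_force: 0.3
time: 13.9
tool_pos: [0.6517, -0.209, 0.1469]
tool_rot: [-0.0, 0.814, 0.58, 0.0]
contact_force: [0.2, 0.2, -0.7]
gripper_width: 0.54
grasp_force: 0.0
pos [ 0.6517 -0.209   0.1469] yaw 70.96 F [ 0.2  0.2 -0.7] w 0.54 t 13.9
shift [ 0.     -0.0001 -0.0001] turn first [ 1.00e-04 -6.00e-04 -2.45e-01] shift after turn [ 0.     -0.0001 -0.0001]
[194. 245.] 35 0.121 123.7 0.0522 0.1 134.3 0.0532
[250. 281.] 348 0.121 122.8 0.0286 0.1 143.9 0.0269
```

View pics/w9.png

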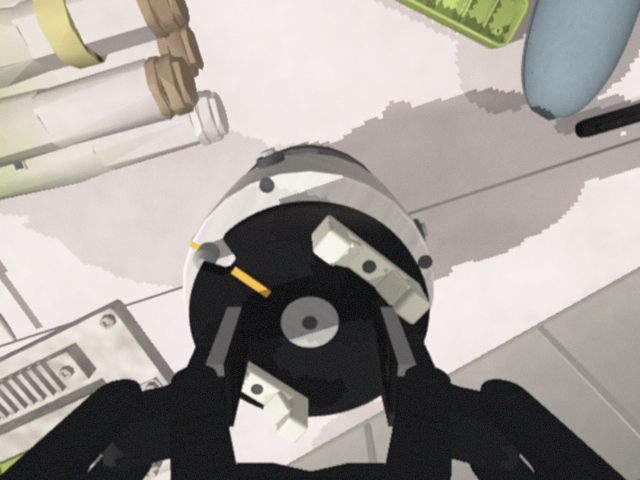

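The pin is at (208,250) and the notch line at (250,281), with about 11° left to go.

```bash
python3 -m inch '[[[0,0,0],[0,0,-0.08],0.54],[[0,0,0],[0,0,-0.07],0.54],[[0,0,0],[0,0,0],0.54]]'
python3 - <<'E'
from h import *
go(.6516,-.209,.147,85);ang("w10.png")
c=cam("wrist");im=cv2.imread("pics/w10.png")[:,:,::-1]
hub=at_z(c,310,322,.121);print("hub",hub)
h=cv2.cvtColor(np.ascontiguousarray(im),cv2.COLOR_RGB2HSV);m=cv2.inRange(h,(12,130,140),(35,255,255))
n,l,st,ce=cv2.connectedComponentsWithStats(m)
for i in range(1,n):
    if st[i,4]>100 and 180<ce[i][0]<330:
        pts=np.argwhere(l==i)[:,::-1];w=np.array([at_z(c,*p,.121)[:2] for p in pts]);q=w.mean(0)-hub[:2]
        print("line ctr ang from hub",np.degrees(np.arctan2(q[1],q[0])),np.hypot(*q))
        v=np.linalg.svd(w-w.mean(0),full_matrices=False)[2][0];print("line dir",np.degrees(np.arctan2(v[1],v[0]))%180)
cv2.imwrite("pics/w10c.png",cv2.resize(im[200:380,140:380][:,:,::-1],None,fx=3,fy=3))
E
```

```text
time: 14.25
tool_pos: [0.6517, -0.209, 0.1469]
tool_rot: [-0.0, 0.769, 0.639, 0.0]
contact_force: [0.3, -0.4, 0.9]
gripper_width: 0.543
grasp_force: 0.0
pos [ 0.6517 -0.209   0.1469] yaw 79.5 F [ 0.3 -0.4  0.9] w 0.543 t 14.25
shift [ 0.     -0.0001 -0.0001] turn first [ 0.0001 -0.0006 -0.0959] shift after turn [ 0.     -0.0001 -0.0001]
[203. 230.] 36 0.121 124.8 0.0532 0.1 134.3 0.053
[251. 281.] 366 0.121 130.4 0.0282 0.1 151.6 0.0263
hub [ 0.65135548 -0.20827576  0.121     ]
line ctr ang from hub 130.8987562894527 0.02750365696258548
line dir 130.99131375251164
```

View pics/w10c.png

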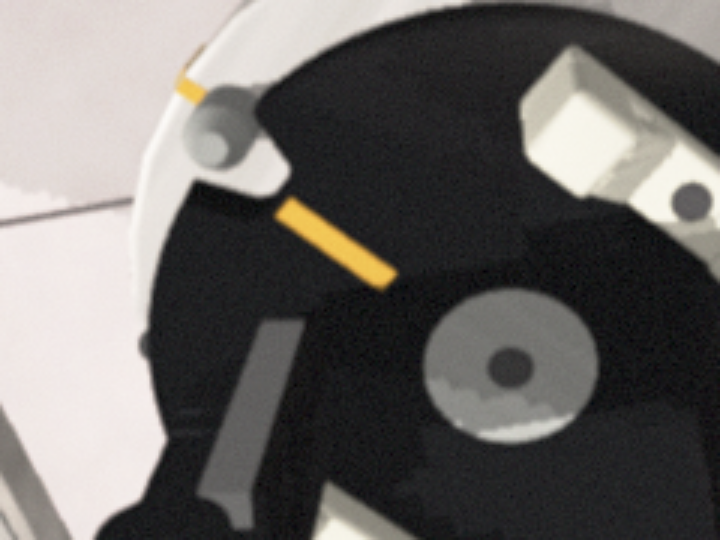

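Run:
```python
from h import *
c=cam("wrist");hub=at_z(c,140+511/3,200+367/3,.121);print(hub)
for n,p,z in(("pin tip",(212,148),.1127),("rim inner end",(205,98),.1),("notch corner a",(258,92),.121),("notch corner b",(195,180),.121),("notch bottom a",(291,168),.121),("notch bottom b",(270,195),.121)):
    q=at_z(c,140+p[0]/3,200+p[1]/3,z)-hub;print(n,np.degrees(np.arctan2(q[1],q[0])).round(1),np.hypot(*q[:2]).round(4))
```

```text
[ 0.65145362 -0.20844035  0.121     ]
pin tip 134.3 0.0461
rim inner end 134.4 0.0504
notch corner a 118.5 0.0472
notch corner b 135.5 0.0458
notch bottom a 123.7 0.0378
notch bottom b 130.4 0.0374
```

```bash
python3 -m inch '[[[0,0,0],[0,0,-0.058],0.54],[[0,0,0],[0,0,0],0.54],[[0,0,0],[0,0,0],0.54]]'
python3 - <<'E'
from h import *
go(.6516,-.209,.147,85);ang("w11.png")
E
```

```text
time: 14.6
tool_pos: [0.6516, -0.209, 0.1469]
tool_rot: [-0.0, 0.75, 0.662, 0.0]
contact_force: [-0.7, -0.4, -0.1]
gripper_width: 0.542
grasp_force: 0.0
pos [ 0.6516 -0.209   0.1469] yaw 82.83 F [-0.7 -0.4 -0.1] w 0.542 t 14.6
shift [-0.     -0.     -0.0001] turn first [ 0.     -0.0006 -0.0379] shift after turn [-0.     -0.     -0.0001]
[207. 224.] 37 0.121 125.3 0.0537 0.1 134.3 0.0531
[252. 281.] 370 0.121 133.5 0.0281 0.1 154.8 0.0262
```

```bash
python3 -m inch '[[[0,0,0],[0,0,0.06],0.54],[[0,0,-0.025],[0,0,0],0.54],[[0,0,-0.025],[0,0,0],0.3],[[0,0,0],[0,0,0],0],[[0,0,0],[0,0,0],0],[[0,0,0],[0,0,0],0],[[0,0,0],[0,0,0],0]]'
python3 - <<'E'
from h import *
go(.6515,-.2087,.152,79.4);ang("w12.png")
E
```

```text
time: 15.35
tool_pos: [0.6508, -0.2087, 0.1949]
tool_rot: [-0.002, 0.769, 0.64, -0.0]
contact_force: [0.0, 0.1, -0.8]
gripper_width: -0.0
grasp_force: 0.0
pos [ 0.6508 -0.2087  0.1949] yaw 79.52 F [ 0.   0.1 -0.8] w -0.0 t 15.35
shift [0.     0.0008 0.0429] turn first [-0.0029 -0.0014  0.0021] shift after turn [0.0001 0.0007 0.0429]
[228. 201.] 22 0.121 126.9 0.0531 0.1 134.3 0.053
[265. 241.] 245 0.121 133.6 0.028 0.1 149.8 0.0267
```

Notch at 133.6–134 against the pin at 134.3: aligned. Now the press at the middle with shut fingers.

```bash
python3 -m inch '[[[0,0.0007,0.018],[0,0,0],0],[[0,0,0.015],[0,0,0],0],[[0,0,0.01],[0,0,0],0],[[0,0,0],[0,0,0],0]]'; python3 -m inch '[[[0,0,0.002],[0,0,0],0],[[0,0,0.002],[0,0,0],0],[[0,0,0],[0,0,0],0]]'; python3 -m inch '[[[0,0,0.002],[0,0,0],0],[[0,0,0],[0,0,0],0]]'
```

```text
time: 15.8
tool_pos: [0.6505, -0.2084, 0.1498]
tool_rot: [-0.003, 0.769, 0.64, -0.001]
contact_force: [0.5, 1.3, -0.3]
gripper_width: -0.002
grasp_force: 0.0
time: 16.1
tool_pos: [0.6526, -0.2093, 0.1504]
tool_rot: [0.0, 0.769, 0.64, 0.0]
contact_force: [-0.6, 0.2, 0.2]
gripper_width: -0.002
grasp_force: 0.0
time: 16.3
tool_pos: [0.6524, -0.2092, 0.1481]
tool_rot: [0.0, 0.769, 0.64, 0.0]
contact_force: [0.7, -0.7, 0.6]
gripper_width: -0.004
grasp_force: 0.0
```

```bash
python3 -m inch '[[[0,0,0.002],[0,0,0],0],[[0,0,0],[0,0,0],0]]'; python3 -m inch '[[[0,0,0.0015],[0,0,0],0],[[0,0,0],[0,0,0],0]]'; python3 -m inch '[[[0,0,0.0015],[0,0,0],0],[[0,0,0],[0,0,0],0]]'
```

```text
time: 16.5
tool_pos: [0.6522, -0.2091, 0.1456]
tool_rot: [-0.0, 0.769, 0.64, 0.0]
contact_force: [0.4, -0.2, 0.7]
gripper_width: -0.0
grasp_force: 0.0
time: 16.7
tool_pos: [0.6527, -0.2092, 0.1449]
tool_rot: [0.0, 0.769, 0.64, 0.001]
contact_force: [0.4, 0.3, 1.8]
gripper_width: 0.004
grasp_force: 1.0
time: 16.9
tool_pos: [0.6526, -0.2091, 0.1435]
tool_rot: [0.0, 0.769, 0.64, 0.001]
contact_force: [-0.0, 0.9, 2.8]
gripper_width: -0.001
grasp_force: 1.5
```

Contact has begun. Pressing on in small steps.

```bash
for i in 1; do python3 -m inch '[[[0,0,0.002],[0,0,0],0],[[0,0,0],[0,0,0],0]]'; done; python3 -m inch '[[[0,0,0.002],[0,0,0],0],[[0,0,0],[0,0,0],0]]'; python3 -m inch '[[[0,0,0.002],[0,0,0],0],[[0,0,0],[0,0,0],0]]'
```

```text
time: 17.1
tool_pos: [0.6519, -0.209, 0.1399]
tool_rot: [-0.001, 0.769, 0.64, -0.0]
contact_force: [0.6, 0.3, -0.3]
gripper_width: -0.002
grasp_force: 0.0
time: 17.3
tool_pos: [0.6519, -0.209, 0.1378]
tool_rot: [-0.001, 0.769, 0.64, -0.0]
contact_force: [0.1, -0.7, -0.3]
gripper_width: 0.002
grasp_force: 0.0
time: 17.5
tool_pos: [0.6521, -0.2091, 0.1364]
tool_rot: [-0.0, 0.769, 0.64, 0.0]
contact_force: [0.1, 0.0, 0.6]
gripper_width: 0.001
grasp_force: 0.0
```

```bash
python3 -m inch '[[[0,0,0.002],[0,0,0],0],[[0,0,0],[0,0,0],0]]'; python3 -m inch '[[[0,0,0.0015],[0,0,0],0],[[0,0,0],[0,0,0],0]]';  python3 -m inch '[[[0,0,0.0015],[0,0,0],0],[[0,0,0],[0,0,0],0]]'
```

```text
time: 17.7
tool_pos: [0.6522, -0.2091, 0.1345]
tool_rot: [-0.0, 0.769, 0.64, 0.0]
contact_force: [-0.8, -0.6, 1.2]
gripper_width: 0.0
grasp_force: 0.0
time: 17.9
tool_pos: [0.6523, -0.2091, 0.1332]
tool_rot: [-0.0, 0.769, 0.64, 0.0]
contact_force: [-0.0, -0.7, -0.3]
gripper_width: 0.004
grasp_force: 0.0
time: 18.1
tool_pos: [0.6525, -0.2092, 0.1331]
tool_rot: [-0.0, 0.769, 0.64, 0.0]
contact_force: [-2.3, 1.1, 4.6]
gripper_width: -0.001
grasp_force: 2.3
```

The tips touch at 0.133, where a plate that is home should be. A little more press, then away and a check.

```bash
python3 -m inch '[[[0,0,0.0015],[0,0,0],0],[[0,0,0],[0,0,0],0]]'; python3 -m inch '[[[0,0,-0.01],[0,0,0],0],[[0,0,-0.03],[0,0,0],0],[[0,0,-0.04],[0,0,0],0],[[0,0,-0.03],[0,0,0],0],[[0,0,0],[0,0,0],0],[[0,0,0],[0,0,0],0]]'
python3 - <<'E'
from h import *
go(.6515,-.2087,.152,79.4)
c=cam("wrist");im,d=manip.grab_frame("wrist");save("w13.png",im)
hub=proj(c,[.6515,-.2087,.108]);print(hub)
for a in range(0,360,45):
    p=[.6515+.021*np.cos(np.radians(a)),-.2087+.021*np.sin(np.radians(a)),.108];u,v=proj(c,p).round().astype(int)
    print(a,unproj(c,u,v,float(np.median(d[v-1:v+2,u-1:u+2])))[2].round(4),end=" ")
x,y=hub.astype(int);cv2.imwrite("pics/w13c.png",cv2.resize(im[max(0,y-100):y+100,max(0,x-130):x+130,::-1],None,fx=3,fy=3))
E
```

```text
time: 18.3
tool_pos: [0.6525, -0.2092, 0.133]
tool_rot: [-0.0, 0.769, 0.64, 0.0]
contact_force: [-6.1, 2.9, 11.3]
gripper_width: -0.001
grasp_force: 5.3
time: 18.9
tool_pos: [0.6529, -0.2094, 0.2417]
tool_rot: [0.001, 0.769, 0.64, 0.001]
contact_force: [0.3, 0.5, -0.0]
gripper_width: 0.0
grasp_force: 0.0
pos [ 0.6529 -0.2094  0.2417] yaw 79.54 F [ 0.3  0.5 -0. ] w 0.0 t 18.9
shift [ 0.0005 -0.0017  0.0897] turn first [ 0.0027 -0.      0.0024] shift after turn [ 0.0005 -0.0015  0.0897]
[307.91718295 232.43877985]
0 0.1082 45 0.1083 90 0.1082 135 0.1086 180 0.1082 225 0.1087 270 0.1083 315 0.1081
```

View pics/w13c.png

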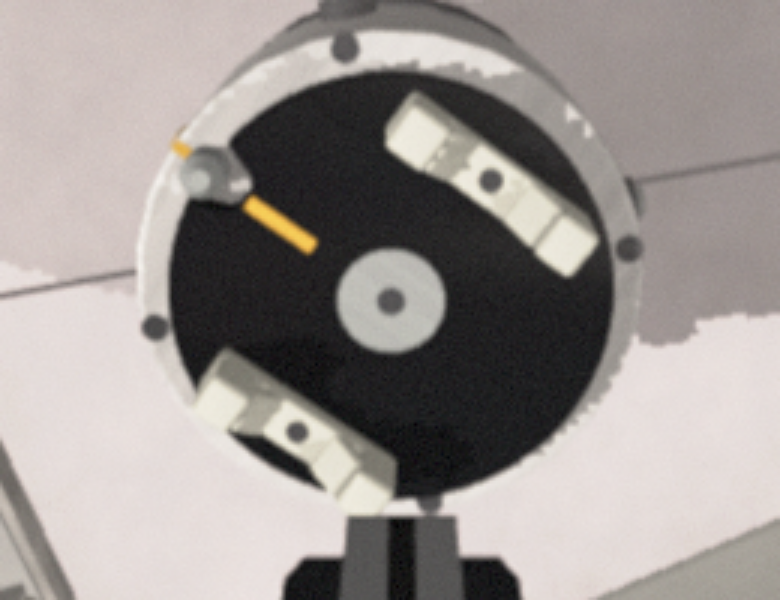

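The plate is home: its top is level at 0.1083 m all round. The pin stands in the notch at crop (210,178), in line with both yellow lines, and the fingers are clear. Handing in.

```bash
python3 -c "
from plant import manip
print(manip.job_done())"
```

```text
the job is handed in; nothing more can be done
None
```

The plate was turned about 98° until its notch stood over the pin, then pressed home level and flush (top at 0.108 m all round), and handed in at about 19 s with the fingers clear; an early sign error first sent the arm out to its reach limit, where joint 3 read 0.0559 against its 0.06 lower bound, and the hand-in call returned no verdict, so I can't say whether that counted as passing its range.

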